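# Hold the light bar over the cress for a reading

### The arm

A 6-joint arm with a two-finger parallel gripper is mounted at the origin on the work surface. World frame = base frame: x ahead of the robot, y to its left, z up, the work surface at z = 0. Lengths are in m, angles in rad, forces in N, time in s.
With the tool pointing down it reaches from about 0.425 to 0.95 m from the base axis. Payload 3.5 kg.
Tool frame: the origin (TCP) lies between the finger pads; the fingertips stand 14 mm ahead of it and the grasp point (between the pads) lies 5 mm behind it; z points along the fingers, y is the direction in which the jaws open and shut (so a half turn about z gives the same grasp; the last joint's range is limited). The gripper opens to 85 mm and grips with 20 to 120 N. Pads are 22 mm wide; open, the fingers measure 114 mm over their backs; the gripper's body (76 mm by 85 mm) begins 54 mm behind the grasp point. The pads swing forward as they close: fully open they stand 13 mm farther back than shut.
Start: joints at [-1.469, 0.286, 1.577, -0, 1.279, -0.15], TCP at [0.168, -0.654, 0.245] pointing down, gripper open.
Joint ranges: [-2.77, 2.77], [-0.9, 2.22], [0.21, 2.48], [-1.53, 4.67], [0.24, 2.81], [-2.84, 2.84]. Speed limits (rad/s): [2.79, 2.79, 3.14, 3.14, 3.14, 3.14].

### API

Orientations are given as a unit quaternion [x, y, z, w].
In Python, from plant import ctrl gives the robot as it stands. The module is installed in compiled form; this text tells all that it offers.
- The arm moves only by the tool servo_tool, never from a script. Its argument "increments" is text: rows parted by semicolons, each of 7 numbers parted by spaces: the turn, a rotation vector about the tool's x, y, z in rad, then the shift along the tool's x, y, z in cm, then the finger opening in cm, from 0 to 8.54. In form: ax ay az dx dy dz claw; .... A call has 1 to 10 rows; each row is the pose to reach, as a shift and turn from the pose commanded when the call began, along the tool's axes at that moment; what a row does not reach only later rows make up. A row lasts 1/12 s, in which the tool goes at most 41.7 mm and 7.16 degrees, less where a joint would pass 70% of its speed; a pose out of reach is approached as far as the arm can. A call with a gripper value outside its range is refused whole. The fingers move at their own pace and stop on an object; "grip_force" is the grip in N (left out, the last holds). Time passes only in rows, so rows that repeat a pose let the fingers close. It gives the time, the measured TCP pose, the force and the opening at its end, in the units of the state.
- ctrl.get_state(): the state, without advancing time (a new reading comes with each control period).
- ctrl.read_camera(name): name is "scene" or "top" or "wrist"; returns (picture, depth): 384x512x3 uint8, red, green, blue; 384x512 float32, m along the optical axis (not along the pixel's ray), 0 where there is no reading.
- ctrl.camera_info(name): a dict with "camera_matrix" (3x3 intrinsics, pixels), "D" ([k1, k2, p1, p2, k3] as OpenCV has them; the pictures are not rectified), "world_to_cam" (4x4, takes a point from world to camera coordinates). Camera axes: x right, y down, z forward; pixel columns grow to the right and rows downward; lengths in m; the calibration is good to about 2 mm. A picture is of the moment at which its call begins: read the wrist's pose just before it. camera_info takes no time and is no camera call; for the wrist camera it gives the pose at the moment of the call.
- ctrl.sign_off(): hands the job in, once; it reports no verdict.
The state is a dict: "time": time; "qpos": joint angles; "dq": joint speeds; "joint_efforts": joint torques, N m; "eef_pos": TCP position; "tcp_rot": TCP orientation; "contact_force": force on the tool from outside, world axes, zero at the start; "wrist_torque": the same for the moment, N m; "opening": opening from 0.0 (shut) to 1.0 (fully open).
Only numpy, scipy, OpenCV 4.12 (cv2) and the standard library are available. Lean on these libraries where they do the work, as an engineer would, in place of code of your own. Each camera call takes 0.05 s, during which the arm holds its last target.

### The job

Take a light reading over the cress, the tray with the shortest seedlings: pick up the light meter by its handle, carry it over the rim of the flood tray and the taller plants, and hold its sensor bar face up and level about a finger's width above the cress leaves, centred on the tray and in line with its length. Do not touch any plants, trays or the flood tray with meter or arm, keep the hand off the sensor bar, and leave the other things where they are. Finish while still holding the meter there, still, for the reading.

Things in the scene. Friction and masses are not known exactly. Their poses are not given: they have to be found in the camera images.
- meter_handle (a point): centre of the handle (half-way up) of the light meter lying face up right of the flood tray: dark grey box handle 106 x 44 x 28 mm (x, y, z) with display, short neck 26 mm wide, slim metal sensor bar. Grasp it across the 44 mm. x: from handle to the bar's free end; z: up from the display. It reaches from 53 mm behind to 207 mm ahead of this point; about 0.2 kg, balancing 15 mm ahead of it.
- meter_bar (a point): middle of the UNDERSIDE of the meter's sensor bar (aluminium, 140 mm long in x, 22 mm wide, 12 mm thick, row of white round sensors on top); axes as the meter's. It lies 137 mm ahead (+x) of meter_handle and 6 mm lower, so 8 mm above the level of the handle's underside.
- cress_top (a point): the cress, shortest growth, one of three trays in the front row: this point is the tray's centre in plan, at the level of the highest leaf tips, 68 mm above the tray's underside; x along the tray's length (both ends alike), z up. All three trays are alike: black, loose, 170 mm long (x), 125 mm wide, 45 mm high, with a lip 4 mm further out. Not to be touched.
- pea_top (a point): the pea shoots, tallest growth, always the front-row tray nearest to the meter: centre of the tray at the highest tips, 118 mm above the tray's underside; x along its length. An obstacle, not to be touched.
- radish_top (a point): the radish, growth of middle height on dark red stems: centre of the tray at the highest tips, 92 mm above its underside; x along its length. It stands on either side of the cress. Not to be touched.
- flood: the growing bench's fixed flood tray: cream plastic, open-topped, rim 48 mm high and 10 mm thick, inner floor 8 mm above the bench. It reaches in x from -180 to +360 mm and in y to +-280 mm from this origin (on the bench top, z = 0). The three trays stand side by side in its half nearer the robot; behind them, at x = 170 to 350 mm, two fixed trays of pea and radish, up to 126 mm above the bench.
- sprayer: a trigger spray bottle, 70 mm across, 177 mm high, standing on the bench to the right of the meter; origin at the centre of its underside. To be left alone.
- jar: a small glass seed jar with a steel lid, 56 mm across, 75 mm high, to the left of the flood tray; origin at the centre of its underside. To be left alone.

How it is judged:
At the end, for the whole second after the job is handed in: Meter gripped by its handle (85 mm or more from mid-bar), still; mid-underside of the bar 4 to 30 mm above the cress tips, within 18 mm of the tray's centre in plan, within 0.12 rad of its length either way round, level within 0.10 rad; meter touching no tray, plant or flood tray (horizontal distance between meter_bar and cress_top below 0.018 m and z of meter_bar in the frame of cress_top between 0.004 and 0.03 m and angle between the x axis of meter_bar and the x axis of cress_top, either way round below 0.12 rad and angle between meter_bar's own z axis and vertical below 0.1 rad and contact force between the fingers and meter above 1 N and distance between the grasp point and meter_bar above 0.085 m and linear speed of meter below 0.02 m/s and angular speed of meter below 0.15 rad/s and contact force between meter and cress below 0.1 N and contact force between meter and pea below 0.1 N and contact force between meter and radish below 0.1 N and contact force between meter and flood below 0.1 N); the arm keeps its last pose, push and grip.
It fails at once if the meter, gripper or arm touches the plants, their trays or the flood tray (contact force between any of meter, the fingers, the arm and cress above 0.5 N or contact force between any of meter, the fingers, the arm and pea above 0.5 N or contact force between any of meter, the fingers, the arm and radish above 0.5 N or contact force between any of meter, the fingers, the arm and flood above 0.5 N).
It fails at once if the spray bottle or the jar is shifted by more than 20 mm or tipped (distance of any of sprayer, jar from where it was at the start of the episode above 0.02 m or angle between any of sprayer, jar's own z axis and vertical above 0.2 rad).
It also fails if it takes over 38 s, if anything falls off the work surface, if the arm or the gripper's body presses on something with over 40 N, if the wrist force passes 120 N, or if a joint passes its speed limit or range.

## Working session

There is one attempt and no reset: what is moved stays moved. The work goes in short steps, Python scripts to look and compute and a tool call to move; the robot and the scene stay as the last step left them, time stands still between calls to the robot, and variables do not carry over. Pictures are saved under pics/ and viewed, and the job is handed in when it is done.

Besides the shell and the picture viewer there is one more tool, called after ">>>" as name(argument=value, ...) on one line, values as JSON. servo_tool: Moves the arm, as the interface text tells. Its arguments: {"type":"object","properties":{"increments":{"type":"string"},"grip_force":{"type":"number"}},"required":["increments"]}

```bash
mkdir -p pics; cat > h.py <<'E'
import numpy as np,cv2
from plant import ctrl
def info(n):
    i=ctrl.camera_info(n);return np.array(i["camera_matrix"]),np.array(i["D"]),np.array(i["world_to_cam"])
def cloud(n,d,I=None):
    K,D,T=I or info(n)
    h,w=d.shape;u,v=np.meshgrid(np.arange(w),np.arange(h))
    p=cv2.undistortPoints(np.stack([u,v],-1).reshape(-1,1,2).astype(np.float64),K,D).reshape(h,w,2)
    P=np.concatenate([p*d[...,None],d[...,None]],-1)
    Ti=np.linalg.inv(T)
    return P@Ti[:3,:3].T+Ti[:3,3]
E
python3 - <<'E'
from h import *
s=ctrl.get_state();print(s)
for n in ["scene","top"]:
    I=info(n);p,d=ctrl.read_camera(n)
    np.savez(f"{n}.npz",p=p,d=d,K=I[0],D=I[1],T=I[2])
    cv2.imwrite(f"pics/{n}0.png",cv2.cvtColor(p,cv2.COLOR_RGB2BGR));print(n,np.linalg.inv(I[2])[:3,3])
E
```

```text
{'time': 0.0, 'qpos': array([-1.46899648e+00,  2.87193564e-01,  1.57820838e+00,  1.03340804e-05,
        1.27860603e+00, -1.50018589e-01]), 'dq': array([ 0.00022965,  0.00051721, -0.00025744, -0.0008177 , -0.00175928,
       -0.00087477]), 'joint_efforts': array([-2.28478184e-04, -4.05983198e+01, -2.92622405e+01, -1.58297821e-04,
        5.77091021e-03,  1.30130778e-05]), 'eef_pos': array([ 0.16813986, -0.65306397,  0.24391156]), 'tcp_rot': array([ 9.92083365e-01,  1.25575234e-01,  3.40578492e-05, -1.20718776e-03]), 'contact_force': array([-0.06965099,  0.03867616, -0.55370474]), 'wrist_torque': array([ 0.00368758,  0.00328425, -0.00129562]), 'opening': 1.0043014927818672}
scene [ 1.48247324 -0.6354464   0.83953949]
top [0.28130937 0.01350199 1.43426195]
```

View pics/scene0.png

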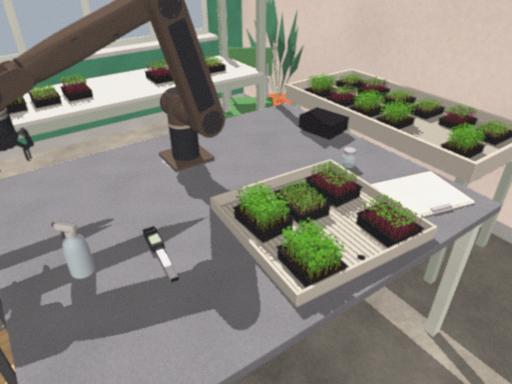

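View pics/top0.png

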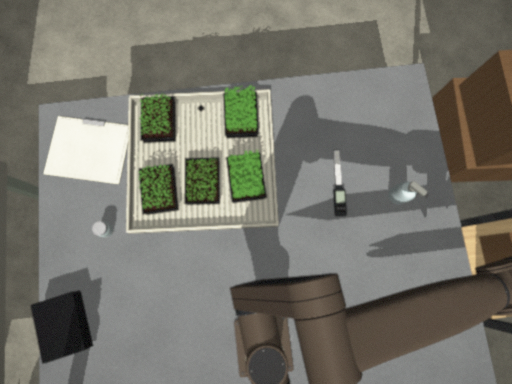

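Scene: pea at scene pixel (263,208), middle tray (303,200), reddish one (335,182); meter from (152,235) to (172,275). In the top view the meter runs from (340,212) (handle) to (338,152) (bar end). I'll measure these points next.

```bash
python3 - <<'E'
from h import *
for n in ["top","scene"]:
    z=np.load(n+".npz");C=cloud(n,z['d'],(z['K'],z['D'],z['T']));p=z['p'].astype(int)
    np.save(n+"C.npy",C)
    if n=="top":
        for nm,(u,v) in dict(pea=(245,176),mid=(202,180),left=(158,188),handle=(340,205),bar=(338,165),spray=(403,195),jar=(100,229),table=(300,200),rimF=(200,226),floor=(180,150)).items():
            print(nm,C[v,u].round(3))
    # trays in world: heights map
    m=(C[...,2]>0.06)&(C[...,2]<0.2)&(z['d']>0)&(C[...,0]>0.3)&(C[...,0]<1.1)&(abs(C[...,1])<0.6)
    l,k=cv2.connectedComponents(m.astype(np.uint8))
    for i in range(1,l):
        q=C[k==i]
        if len(q)>80: print(n,len(q),q.mean(0).round(3),q.min(0).round(3),q.max(0).round(3), np.percentile(q[:,2],[50,95]).round(3), p[k==i].mean(0))
E
```

```text
pea [ 0.6   -0.006  0.088]
mid [0.607 0.153 0.07 ]
left [0.593 0.314 0.081]
handle [ 0.461 -0.349  0.03 ]
bar [ 0.618 -0.37   0.019]
spray [ 0.46  -0.555  0.115]
jar [0.469 0.534 0.072]
table [ 0.502 -0.207 -0.003]
rimF [0.446 0.183 0.002]
floor [0.752 0.234 0.008]
top 1207 [ 0.855 -0.016  0.105] [ 0.777 -0.079  0.061] [0.943 0.044 0.129] [0.108 0.123] [ 87.82601491 138.97845899  61.34879867]
top 664 [0.877 0.308 0.09 ] [0.797 0.247 0.061] [0.958 0.365 0.102] [0.091 0.098] [ 80.52259036 109.5060241   54.95180723]
top 1298 [ 0.601 -0.008  0.104] [ 0.523 -0.072  0.063] [0.685 0.051 0.131] [0.106 0.123] [ 87.32280431 138.65639445  61.16872111]
top 151 [0.664 0.152 0.069] [0.624 0.101 0.061] [0.693 0.206 0.078] [0.069 0.075] [72.41059603 98.51655629 46.58278146]
top 717 [0.596 0.326 0.09 ] [0.521 0.266 0.062] [0.676 0.384 0.104] [0.092 0.099] [ 80.56903766 110.47001395  55.37238494]
top 263 [0.591 0.161 0.069] [0.532 0.102 0.06 ] [0.659 0.215 0.079] [0.069 0.075] [ 74.4486692  102.11026616  48.0608365 ]
top 446 [ 0.47  -0.568  0.127] [ 0.442 -0.599  0.06 ] [ 0.509 -0.542  0.182] [0.122 0
[... 366 characters left out ...]
.09  0.098] [106.14736842 112.75789474  69.44842105]
scene 375 [0.61  0.157 0.07 ] [0.529 0.046 0.06 ] [0.692 0.218 0.122] [0.07  0.074] [ 91.78133333 118.904       54.78666667]
scene 1179 [ 0.615 -0.014  0.099] [ 0.525 -0.065  0.061] [0.688 0.052 0.126] [0.101 0.122] [ 92.28159457 138.33502969  53.35453774]
scene 692 [0.881 0.307 0.088] [0.798 0.245 0.06 ] [0.959 0.367 0.1  ] [0.091 0.097] [108.01011561 118.78901734  70.25867052]
scene 1780 [ 0.87  -0.025  0.101] [ 0.777 -0.081  0.06 ] [0.943 0.042 0.127] [0.101 0.123] [ 91.46179775 140.14550562  51.62977528]
scene 738 [ 0.496 -0.578  0.12 ] [ 0.444 -0.6    0.06 ] [ 0.516 -0.546  0.179] [0.119 0.176] [161.53658537 164.53387534 164.5298103 ]
```

The middle tray is the cress: its tips measure ~0.076 m, against 8+68 mm expected. Next I fit the tray and meter outlines precisely.

```bash
python3 - <<'E'
from h import *
def rect(q,nm):
    r=cv2.minAreaRect((q[:,:2]*1000).astype(np.float32)); print(nm,len(q),np.round(r[0],1),np.round(r[1],1),round(r[2],2))
for n in ["top","scene"]:
    z=np.load(n+".npz");C=np.load(n+"C.npy");p=z['p'].astype(int);Z=C[...,2]
    X,Y=C[...,0],C[...,1]
    reg=(X>.4)&(X<.75)&(Y<-.28)&(Y>-.46)
    rect(C[reg&(Z>.008)],n+" meter"); 
    h=C[reg&(Z>.024)];b=C[reg&(Z>.008)&(X>.57)&(Z<.03)]
    rect(h,n+" handle");rect(b,n+" bar");print(np.median(h[:,2]),np.median(b[:,2]), b[:,:2].mean(0))
    for lo in (.035,.045,.05):
        m=(Z>lo)&(Z<.085)&(X>.5)&(X<.72)&(Y>.075)&(Y<.24)
        l,k,st,_=cv2.connectedComponentsWithStats(m.astype(np.uint8)); i=1+np.argmax(st[1:,4]); rect(C[k==i],f"{n} cress {lo}")
        q=C[k==i]
        print(np.percentile(q[:,2],[50,90,97,100]).round(3))
    m=(Z>.038)&(Z<.056)&(X<.55)&(X>.38)&(abs(Y)<.5);print("rim front",C[m&(Y<-.15)].mean(0),np.percentile(C[m&(abs(Y-.15)<.05)][:,0],[2,50,98]))
    im=cv2.cvtColor(z['p'],cv2.COLOR_RGB2BGR)
    c=im[130:240,120:360] if n=="top" else im[150:300,130:350]
    cv2.imwrite(f"pics/{n}_crop.png",cv2.resize(c,None,fx=3.3,fy=3.3,interpolation=cv2.INTER_CUBIC))
E
```

```text
top meter 586 [ 541.1 -354.6] [297.6  92.9] 9.25
top handle 255 [ 546.1 -358.8] [ 42.7 246.6] 83.67
top bar 170 [ 630.8 -364.7] [121.3  38.1] 5.35
0.027343648364386075 0.01901168855829105 [ 0.62558776 -0.36467929]
top cress 0.035 1636 [610.2 157.2] [132.2 178.8] 85.3
[0.049 0.071 0.074 0.079]
top cress 0.045 975 [610.2 157.2] [132.2 178.8] 85.3
[0.064 0.073 0.075 0.079]
top cress 0.05 336 [589.3 152.2] [134.9 110.4] 21.75
[0.069 0.074 0.075 0.079]
rim front [nan nan nan] [0.42724018 0.52552832 0.54814873]
scene meter 638 [ 554.  -359.6] [ 44.6 264.4] 84.81
scene handle 263 [ 504.1 -355.9] [ 42.3 156.8] 83.51
scene bar 236 [ 628.  -366.8] [ 23.  116.1] 83.93
0.027777333260895265 0.01918823601179309 [ 0.63361272 -0.36811582]
scene cress 0.035 1183 [612.1 156.1] [133.2 181.5] 83.65
[0.051 0.071 0.073 0.077]
scene cress 0.045 699 [612.1 156.1] [133.2 181.5] 83.65
[0.064 0.072 0.074 0.077]
scene cress 0.05 588 [612.9 155.7] [132.9 179. ] 84.06
[0.067 0.073 0.074 0.077]
rim front [nan nan nan] [0.43173933 0.52251111 0.54810047]<stdin>:16: RuntimeWarning: Mean of empty slice.
  ret = um.true_divide(
```

View pics/top_crop.png

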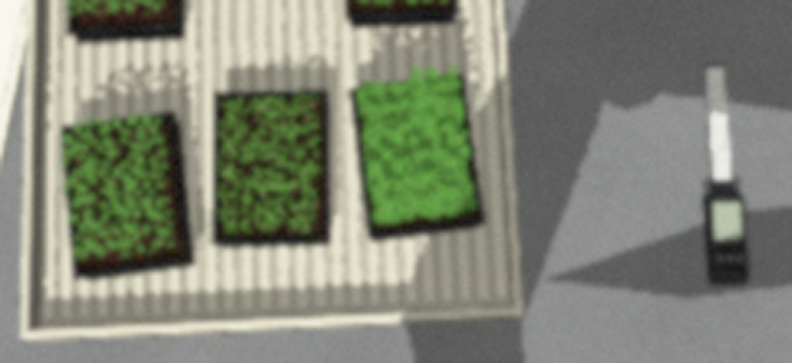

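The cress outline fits 133 x 179 mm against 133 x 178 nominal. Its centre is (0.611, 0.157), yaw about -5.5°. The meter yaw is about -5.7°, with the handle near (0.477, -0.352). Now I work out the hover move.

```bash
cat >> h.py <<'E'
from scipy.spatial.transform import Rotation as R
def delta(pos,yaw_deg,n=None):
    s=ctrl.get_state();r0=R.from_quat(s["tcp_rot"])
    y=np.radians(yaw_deg);r1=R.from_matrix(np.array([[np.cos(y),np.sin(y),0],[np.sin(y),-np.cos(y),0],[0,0,-1]]))
    print("t",s["time"],"rotvec",(r0.inv()*r1).as_rotvec().round(4),"cm",(r0.inv().apply(np.array(pos)-s["eef_pos"])*100).round(2))
E
python3 - <<'E'
from h import *
delta([.482,-.352,.22],-5.7)
E
```

```text
t 0.1 rotvec [-2.200e-03  1.000e-04  3.513e-01] cm [ 37.9  -21.34   2.46]
```

>>> servo_tool(increments="0 0 0.1 3.5 -2 0; 0 0 0.2 7 -4 0.5; 0 0 0.3 10.5 -6 1")

```text
invalid input at $.increments[0]: expected 7 numbers
```

>>> servo_tool(increments="0 0 0.1 3.5 -2 0 8.5; 0 0 0.2 7 -4 0.5 8.5; 0 0 0.3 10.5 -6 1 8.5; 0 0 0.351 14 -8 1 8.5; 0 0 0.351 17.5 -10 1.5 8.5; 0 0 0.351 21 -12 2 8.5; 0 0 0.351 24.5 -14 2 8.5; 0 0 0.351 28 -16 2.4 8.5; 0 0 0.351 31.5 -18 2.4 8.5; 0 0 0.351 35 -19.8 2.4 8.5")

```text
time: 0.93
eef_pos: [0.4586, -0.3725, 0.2205]
tcp_rot: [0.999, -0.05, -0.001, -0.001]
contact_force: [1.1, -0.1, 0.2]
opening: 0.997
```

>>> servo_tool(increments="0 0 0 2.2 -2.4 0 8.5; 0 0 0 2.2 -2.4 0 8.5; 0 0 0 2.2 -2.4 0 8.5; 0 0 0 2.2 -2.4 0 8.5; 0 0 0 2.2 -2.4 0 8.5")

```text
time: 1.35
eef_pos: [0.4812, -0.3538, 0.221]
tcp_rot: [0.999, -0.05, -0.0, -0.0]
contact_force: [-0.7, -0.6, -0.1]
opening: 0.992
```

```bash
python3 - <<'E'
from h import *
s=ctrl.get_state();print(s['time'],s['eef_pos'],R.from_quat(s['tcp_rot']).as_matrix().round(3))
for n in ["wrist","top"]:
    I=info(n);p,d=ctrl.read_camera(n)
    np.savez(f"{n}1.npz",p=p,d=d,K=I[0],D=I[1],T=I[2])
    cv2.imwrite(f"pics/{n}1.png",cv2.cvtColor(p,cv2.COLOR_RGB2BGR));
z=np.load("wrist1.npz");C=cloud("wrist",z['d'],(z['K'],z['D'],z['T']));Z=C[...,2];X,Y=C[...,0],C[...,1]
ok=(z['d']>0.05)&(X>.38)&(X<.75)&(Y>-.45)&(Y<-.28)
print("ok table", np.median(Z[ok]))
for a,b in ((.01,.04),(.022,.04)):
    q=C[ok&(Z>a)&(Z<b)];print(len(q),cv2.minAreaRect((q[:,:2]*1000).astype(np.float32)) if len(q) else "")
E
```

```text
1.35 [ 0.48123198 -0.35381197  0.22099367] [[ 0.995 -0.1   -0.001]
 [-0.1   -0.995  0.   ]
 [-0.001 -0.    -1.   ]]
ok table 0.02955725056400549
7287 ((525.8983154296875, -356.46173095703125), (44.067230224609375, 202.65713500976562), 84.53797912597656)
4621 ((519.7568969726562, -355.9242858886719), (43.740264892578125, 190.32078552246094), 84.41682434082031)
```

View pics/wrist1.png

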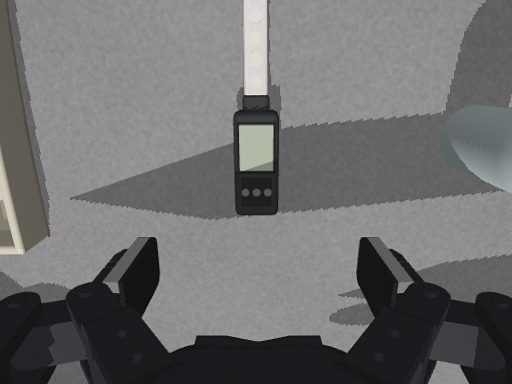

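The wrist view shows the handle upright at (256,162), rear edge at v≈214, with the bar ahead. The fit agrees: handle centre (0.478, -0.352), yaw -5.5°. Moving down onto it.

>>> servo_tool(increments="0 0 0 0.3 -0.2 4 8.5; 0 0 0 0.3 -0.2 8 8.5; 0 0 0 0.3 -0.2 12 8.5; 0 0 0 0.3 -0.2 15 8.5; 0 0 0 0.3 -0.2 17 8.5; 0 0 0 0.3 -0.2 18.5 8.5; 0 0 0 0.3 -0.2 19.5 8.5; 0 0 0 0.3 -0.2 19.5 8.5; 0 0 0 0.3 -0.2 19.5 8.5")

```text
time: 2.2
eef_pos: [0.4849, -0.352, 0.0264]
tcp_rot: [0.999, -0.05, -0.0, -0.0]
contact_force: [-0.0, -0.4, 0.1]
opening: 0.998
```

```bash
python3 - <<'E'
from h import *
delta([.484,-.3527,.016],-5.6)
s=ctrl.get_state();print(s['eef_pos'],s['contact_force'])
E
```

```text
t 2.2 rotvec [-0.0001  0.0002 -0.0025] cm [-0.09  0.08  1.04]
[ 0.48494856 -0.35198138  0.02640598] [-0.04862912 -0.42223818  0.07176531]
```

>>> servo_tool(increments="0 0 0 -0.05 0.05 0.5 8.5; 0 0 0 -0.05 0.05 1 8.5; 0 0 0 -0.05 0.05 1 8.5; 0 0 0 -0.05 0.05 1 6; 0 0 0 -0.05 0.05 1 4.5; 0 0 0 -0.05 0.05 1 3.5; 0 0 0 -0.05 0.05 1 3.5; 0 0 0 -0.05 0.05 1 3.5; 0 0 0 -0.05 0.05 1 3.5; 0 0 0 -0.05 0.05 1 3.5", grip_force=50)

```text
time: 3.03
eef_pos: [0.4852, -0.3522, 0.017]
tcp_rot: [0.999, -0.05, 0.001, 0.0]
contact_force: [0.9, 0.2, 2.7]
opening: 0.5
```

>>> servo_tool(increments="0 0 0 0 0 0 3.5; 0 0 0 0 0 0 3; 0 0 0 0 0 0 3; 0 0 0 0 0 0 3")

```text
time: 3.37
eef_pos: [0.4852, -0.3522, 0.0169]
tcp_rot: [0.999, -0.05, 0.001, 0.0]
contact_force: [-0.2, 0.2, 5.0]
opening: 0.505
```

>>> servo_tool(increments="0 0 0 0 0 -0.5 3; 0 0 0 0 0 -2 3; 0 0 0 0 0 -4.5 3; 0 0 0 0 0 -7.5 3; 0 0 0 0 0 -11 3; 0 0 0 0 0 -14.5 3; 0 0 0 0 0 -17 3; 0 0 0 0 0 -18 3; 0 0 0 0 0 -18 3; 0 0 0 0 0 -18 3", grip_force=60)

```text
time: 4.2
eef_pos: [0.484, -0.351, 0.1945]
tcp_rot: [0.999, -0.05, -0.001, -0.001]
contact_force: [-0.4, -0.2, -2.3]
opening: 0.504
```

```bash
cat > m.py <<'E'
from h import *
import sys
t=sys.argv[1]
s=ctrl.get_state();e=s['eef_pos'];r=R.from_quat(s['tcp_rot']);print(s['time'],e,r.as_matrix().round(3).tolist(),s['opening'],s['contact_force'].round(2))
for n in sys.argv[2:]:
    I=info(n);p,d=ctrl.read_camera(n);np.savez(f"{n}{t}.npz",p=p,d=d,K=I[0],D=I[1],T=I[2])
    cv2.imwrite(f"pics/{n}{t}.png",cv2.cvtColor(p,cv2.COLOR_RGB2BGR))
    C=cloud(n,d,I);L=r.inv().apply((C-e).reshape(-1,3)); ok=(d.ravel()>.05)
    # meter points: tool frame
    b=L[ok&(L[:,0]>.06)&(L[:,0]<.22)&(abs(L[:,1])<.03)&(abs(L[:,2])<.03)]
    if len(b)<20: print(n,"few",len(b));continue
    # top surface of the bar
    xs=b[:,0];f=np.polyfit(xs,b[:,1],1);g=np.polyfit(xs,b[:,2],1)
    w=r.apply(b)+e
    print(n,len(b),"x range",xs.min(),xs.max(),"yaw in tool deg",np.degrees(f[0]),"y at .13",np.polyval(f,.13),"pitch deg",np.degrees(g[0]),"z at .13",np.polyval(g,.13))
    rc=cv2.minAreaRect((w[:,:2]*1000).astype(np.float32));print("world rect",np.round(rc[0],1),np.round(rc[1],1),round(rc[2],2),"z med",np.median(w[:,2]).round(4))
E
python3 m.py 2 wrist top scene
```

```text
4.2 [ 0.48395633 -0.35104163  0.19449324] [[0.995, -0.099, -0.002], [-0.099, -0.995, 0.002], [-0.002, -0.002, -1.0]] 0.503722448066926 [-0.39 -0.16 -2.27]
wrist 7035 x range 0.06000150471193211 0.09910940432434412 yaw in tool deg 0.17906517581855452 y at .13 0.0005459349216503896 pitch deg -0.15735118621803582 z at .13 -0.0027973265211015024
world rect [ 563.1 -359.3] [22.3 39.2] 83.91 z med 0.1969
top 257 x range 0.060282552515468255 0.1960037341294391 yaw in tool deg 1.0637145636530647 y at .13 -0.00210490973109724 pitch deg 0.06714590478782474 z at .13 -0.0003538394733974958
world rect [ 611.5 -362.8] [ 23.4 135.7] 84.18 z med 0.1948
scene 301 x range 0.06042297004793797 0.2021689165376767 yaw in tool deg -0.6006496392858883 y at .13 0.00082356360870552 pitch deg 1.1927092373946113 z at .13 0.0003385442861790766
world rect [ 614.6 -363.5] [ 22.6 141.7] 84.62 z med 0.1945
```

View pics/wrist2.png

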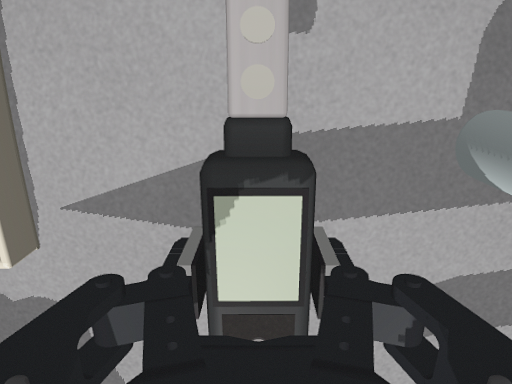

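View pics/scene2.png

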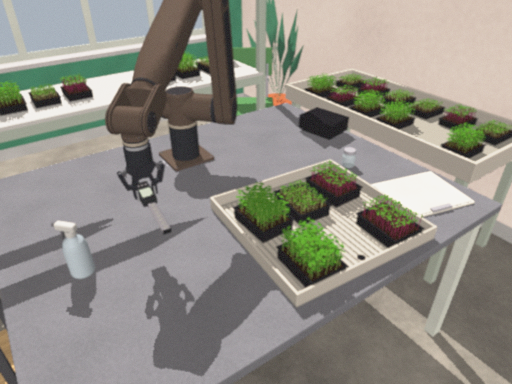

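The meter is held level and aligned with the tool; mid-bar is 0.130 m ahead of the TCP, underside 9 mm below it. Computing the carry at this height, about 50 mm above the pea tips.

```bash
python3 - <<'E'
from h import *
delta([.4816,.1692,.195],-5.6)
E
```

```text
t 4.35 rotvec [-0.0039  0.0047 -0.0015] cm [-5.34e+00 -5.17e+01  1.00e-02]
```

>>> servo_tool(increments="0 0 0 -0.1 -0.8 0 3; 0 0 0 -0.2 -2.2 0 3; 0 0 0 -0.4 -4.2 0 3; 0 0 0 -0.7 -6.7 0 3; 0 0 0 -1 -9.5 0 3; 0 0 0 -1.3 -12.3 0 3; 0 0 0 -1.6 -15.1 0 3; 0 0 0 -1.9 -17.9 0 3; 0 0 0 -2.1 -20.7 0 3; 0 0 0 -2.4 -23.5 0 3")

```text
time: 5.18
eef_pos: [0.4833, -0.1129, 0.1957]
tcp_rot: [0.999, -0.049, -0.0, -0.0]
contact_force: [-0.6, -0.2, -1.2]
opening: 0.505
```

>>> servo_tool(increments="0 0 0 -0.3 -2.8 0 3; 0 0 0 -0.6 -5.6 0 3; 0 0 0 -0.9 -8.4 0 3; 0 0 0 -1.2 -11.2 0 3; 0 0 0 -1.5 -14 0 3; 0 0 0 -1.8 -16.8 0 3; 0 0 0 -2.1 -19.6 0 3; 0 0 0 -2.4 -22.2 0 3; 0 0 0 -2.6 -24.2 0 3; 0 0 0 -2.7 -25.4 0 3")

```text
time: 6.02
eef_pos: [0.4809, 0.1426, 0.1957]
tcp_rot: [0.999, -0.048, -0.001, -0.0]
contact_force: [0.7, -0.3, -2.3]
opening: 0.503
```

>>> servo_tool(increments="0 0 0 -0.2 -1.8 0 3; 0 0 0 -0.2 -2.4 0 3; 0 0 0 -0.2 -2.7 0 3; 0 0 0 -0.2 -2.7 0 3; 0 0 0 -0.2 -2.7 0 3; 0 0 0 -0.2 -2.7 0 3; 0 0 0 -0.2 -2.7 0 3")

```text
time: 6.6
eef_pos: [0.4832, 0.1662, 0.1963]
tcp_rot: [0.999, -0.05, -0.0, 0.0]
contact_force: [0.3, -0.2, -2.3]
opening: 0.506
```

```bash
python3 m.py 3 wrist top scene; python3 - <<'E'
from h import *
delta([.4816,.1692,.195],-5.6)
z=np.load("wrist3.npz");C=cloud("wrist",z['d'],(z['K'],z['D'],z['T']));Z=C[...,2];X,Y=C[...,0],C[...,1]
for n in ("wrist","top","scene"):
    z=np.load(n+"3.npz");C=cloud(n,z['d'],(z['K'],z['D'],z['T']));Z=C[...,2];X,Y=C[...,0],C[...,1]
    m=(Z>.038)&(Z<.085)&(X>.45)&(X<.72)&(Y>.075)&(Y<.24)
    q=C[m];print(n,len(q),cv2.minAreaRect((q[:,:2]*1000).astype(np.float32)),np.percentile(q[:,2],[50,97,100]))
E
```

```text
6.6 [0.48319859 0.16616272 0.19630003] [[0.995, -0.1, -0.0], [-0.1, -0.995, -0.0], [-0.0, 0.0, -1.0]] 0.5055868288797207 [ 0.35 -0.23 -2.26]
wrist 7029 x range 0.06000126910201683 0.09912662412648073 yaw in tool deg 0.23817927799184593 y at .13 0.0005996142725925813 pitch deg -0.2589553485499467 z at .13 -0.0028651167155083735
world rect [562.2 157.7] [22.2 39.1] 83.81 z med 0.1989
top 178 x range 0.09915734454599474 0.19829966232709012 yaw in tool deg 1.4801468706951777 y at .13 -0.0005243463169626694 pitch deg 0.19852444848330977 z at .13 -0.0014657597034576156
world rect [631.2 151.7] [22.4 99.1] 83.9 z med 0.1976
scene 199 x range 0.06104197953839199 0.20020436068792224 yaw in tool deg -0.024624152271369746 y at .13 0.004989683090964773 pitch deg 0.7400424768221006 z at .13 -0.0007529452239491525
world rect [613.1 150.2] [ 26.7 139.2] 83.23 z med 0.1979
t 6.75 rotvec [ 0.      0.     -0.0024] cm [-0.19 -0.26  0.13]
wrist 13803 ((571.2885131835938, 161.29147338867188), (133.90377807617188, 95.49411010742188), 84.59803009033203) [0.0516923  0.0730137  0.07503263]
top 890 ((611.1856079101562, 157.42770385742188), (132.63136291503906, 177.79696655273438), 85.03115844726562) [0.04991169 0.07404639 0.07828537]
scene 1159 ((611.4181518554688, 156.1143798828125), (134.50137329101562, 181.48873901367188), 84.49946594238281) [0.05054621 0.07359197 0.07676621]
```

View pics/wrist3.png

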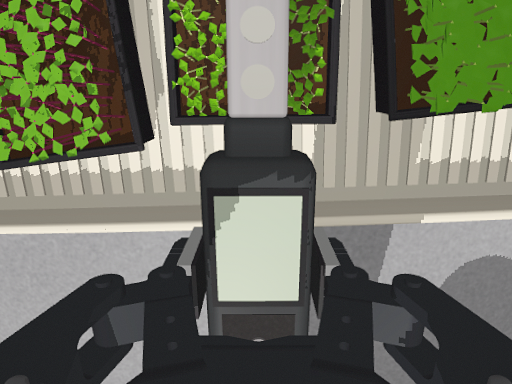

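View pics/scene3.png

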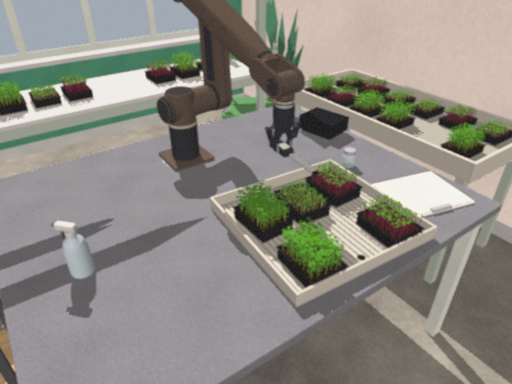

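The wrist view shows the bar running up the middle of the cress tray (u≈258, near lip from (172,122) to (335,122)), with neighbours well clear. All three cameras agree on the centre, (0.611, 0.157), and yaw, about -5.3°. Lowering to about 15 mm above the tips.

>>> servo_tool(increments="0 0 0 -0.1 -0.3 0 3; 0 0 0 -0.1 -0.3 1 3; 0 0 0 -0.1 -0.3 2.5 3; 0 0 0 -0.1 -0.3 4 3; 0 0 0 -0.1 -0.3 5.5 3; 0 0 0 -0.1 -0.3 6.7 3; 0 0 0 -0.1 -0.3 7.5 3; 0 0 0 -0.1 -0.3 8 3; 0 0 0 -0.1 -0.3 8 3; 0 0 0 -0.1 -0.3 8 3")

```text
time: 7.58
eef_pos: [0.4827, 0.17, 0.1165]
tcp_rot: [0.999, -0.05, 0.0, -0.0]
contact_force: [-0.9, 0.3, -0.9]
opening: 0.504
```

```bash
python3 m.py 4 wrist top scene; python3 - <<'E'
from h import *
delta([.4821,.1695,.100],-5.5)
z=np.load("scene4.npz");cv2.imwrite("pics/s4c.png",cv2.resize(cv2.cvtColor(z['p'],cv2.COLOR_RGB2BGR)[130:240,210:370],None,fx=4.5,fy=4.5))
E
```

```text
7.5833 [0.48265506 0.17004911 0.11651433] [[0.995, -0.099, 0.0], [-0.099, -0.995, 0.0], [0.0, -0.0, -1.0]] 0.5037676601761715 [-0.92  0.27 -0.93]
wrist 7023 x range 0.06000071732775034 0.09894967790222932 yaw in tool deg 0.19902001759036447 y at .13 0.0005456302414269393 pitch deg -0.15829961046500354 z at .13 -0.002768379450103259
world rect [561.7 161.8] [22.2 39. ] 83.98 z med 0.1191
top 174 x range 0.09220049349956214 0.19675643002564935 yaw in tool deg 1.787618807645676 y at .13 2.6738566791432473e-05 pitch deg -0.0915627695583452 z at .13 -0.002617161755096786
world rect [626.4 156.2] [ 22.7 104.4] 85.07 z med 0.1196
scene 194 x range 0.06470083968514882 0.20050298728034932 yaw in tool deg 0.4038541329587876 y at .13 0.0038499056623507583 pitch deg 0.7640029815390694 z at .13 -0.0016360235213366266
world rect [614.5 155.6] [ 25.2 135.8] 83.95 z med 0.1192
t 7.7333 rotvec [-0.0005 -0.002  -0.0031] cm [-0.11  0.07  1.74]
```

View pics/s4c.png

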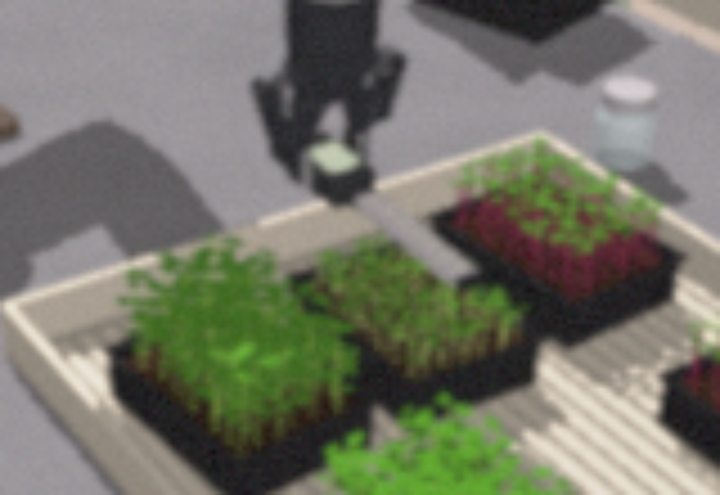

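>>> servo_tool(increments="0 0 0 -0.1 0 0.4 3; 0 0 0 -0.1 0 0.9 3; 0 0 0 -0.1 0 1.3 3; 0 0 0 -0.1 0 1.6 3; 0 0 0 -0.1 0 1.6 3; 0 0 0 -0.1 0 1.6 3; 0 0 0 -0.1 0 1.6 3; 0 0 0 -0.1 0 1.6 3; 0 0 0 -0.1 0 1.6 3; 0 0 0 -0.1 0 1.6 3")

```text
time: 8.57
eef_pos: [0.4816, 0.1701, 0.1006]
tcp_rot: [0.999, -0.05, 0.0, -0.0]
contact_force: [0.5, 0.9, -1.8]
opening: 0.503
```

```bash
python3 m.py 5 wrist top scene; python3 - <<'E'
from h import *
s=ctrl.get_state();print(s['dq'].round(4));delta([.4821,.1695,.100],-5.5)
z=np.load("scene5.npz");cv2.imwrite("pics/s5c.png",cv2.resize(cv2.cvtColor(z['p'],cv2.COLOR_RGB2BGR)[130:240,210:370],None,fx=4.5,fy=4.5))
E
```

```text
8.5667 [0.48157995 0.1701267  0.10056308] [[0.995, -0.099, 0.0], [-0.099, -0.995, 0.0], [0.0, -0.0, -1.0]] 0.5029879254532816 [ 0.54  0.87 -1.8 ]
wrist 8349 x range 0.06000236034027268 0.10611099717569189 yaw in tool deg 4.107148455088992 y at .13 0.0023476180704316285 pitch deg 0.21055115667231702 z at .13 0.002450993139315433
world rect [564.2 161.9] [59.9 46.1] 84.29 z med 0.103
top 228 x range 0.07663467987609678 0.20617053168226265 yaw in tool deg -0.2775267945203441 y at .13 0.0009817966464856648 pitch deg 0.4133336047146656 z at .13 0.004939723238932562
world rect [622.3 157.1] [ 56.2 129.7] 84.71 z med 0.1009
scene 247 x range 0.06056210693147167 0.2066264483804688 yaw in tool deg -1.2915907633012198 y at .13 0.004671080099917051 pitch deg 2.423032253032668 z at .13 0.0054959324866384945
world rect [614.4 153.5] [147.7  50.4] 0.34 z med 0.101
[-0.0007  0.0029 -0.0008 -0.0005  0.0012 -0.0001]
t 8.7167 rotvec [-0.     -0.0002 -0.0032] cm [0.07 0.05 0.04]
```

View pics/s5c.png

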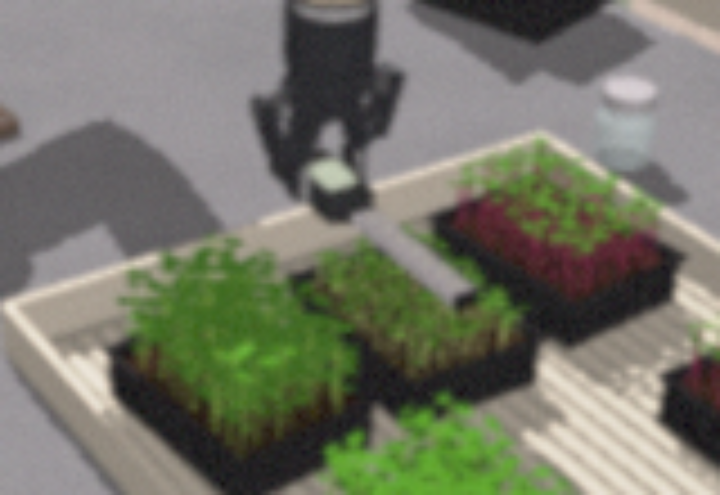

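View pics/wrist5.png

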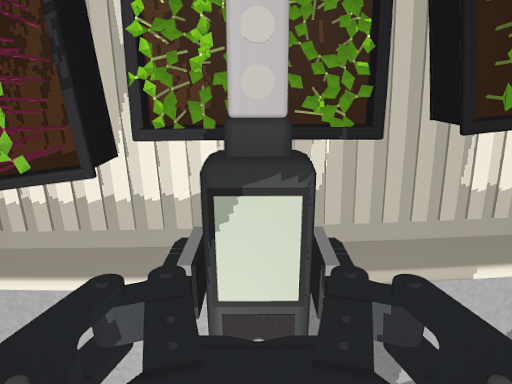

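The bar is central between the tray lips (lip u = 135 to 384, bar at 258) and hovering clear. The numeric bar fits in this last script picked up leaves, so I rely on the gripped geometry from before the descent. Handing in.

```bash
python3 -c "
from plant import ctrl
print(ctrl.sign_off());s=ctrl.get_state();print(s['time'],s['eef_pos'],s['opening'])"
```

```text
the job is handed in; nothing more can be done
None
the job is handed in; nothing more can be done
```

I picked the light meter up by its handle, carried it over the pea tray with about 50 mm to spare, and handed in while holding it still over the cress. The sign-off gives no verdict, so I can't confirm how it was judged.

Last checks, at about 8.7 s of the 38 s allowed:

| Check | Measured | Allowed |
|---|---|---|
| Bar underside above the cress tips | about 15 mm | 4–30 mm |
| Mid-bar from the tray centre, in plan | about 1–2 mm (by calculation) | 18 mm |
| Bar against the tray's length | within about 1° | 6.9° |
| Level (tool and bar fit) | within about 1° | 5.7° |
| Grasp point to mid-bar | about 130 mm | at least 85 mm |

- **Grip and stillness:** the opening held at 43 mm on the 44 mm handle. All joint speeds were below 0.003 rad/s.
- **Contact:** I saw none in the pictures. The force readings only showed the meter's weight, after about 5 N upward while gripping it on the bench.
- **Disagreements:** in the final position the automatic fits of the bar picked up cress leaves, so I disregarded them. The height, offset and level figures come from the measured tool pose and the clean bar fits made just before the last 16 mm of descent. The last wrist picture did confirm the bar is centred across the tray's width. The cameras differed by about 2.5 mm on bar height, 1–2 mm on the tray centre and 1.6° on the tray's direction, all within the limits.

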